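Screwdrivers into the trays of their own colour

TASK

Put the three screwdrivers away: lay each one flat in the tray of its own handle's colour, lengthwise along the middle of the tray and centred in it (within about a centimetre; either end may point either way). Leave the chisel, the tape measure and the wrench where they lie.

Things in the scene. Friction and masses are not known exactly. Their poses are not given: they have to be found in the camera images.
- driver_red: screwdriver with red handle and thin steel shaft, 198 mm long overall, lying loose. Origin: underside, middle of its length; x along the tool, tip at +x, z up. The handle (28 to 30 mm thick, axis about 15 mm up, 102 mm long at most) is the -x half, the 7 mm shaft the +x half. Balances some 30 to 40 mm from the origin on the handle side: grip there, across
- driver_green: screwdriver with green handle and thin steel shaft, 157 mm long overall, lying loose. Origin: underside, middle of its length; x along the tool, tip at +x, z up. The handle (24 to 26 mm thick, axis about 15 mm up, 88 mm long at most) is the -x half, the 7 mm shaft the +x half. Balances some 30 to 40 mm from the origin on the handle side: grip there, across
- driver_blue: screwdriver with blue handle and thin steel shaft, 200 mm long overall, lying loose. Origin: underside, middle of its length; x along the tool, tip at +x, z up. The handle (28 to 30 mm thick, axis about 15 mm up, 101 mm long at most) is the -x half, the 7 mm shaft the +x half. Balances some 30 to 40 mm from the origin on the handle side: grip there, across
- tray_red: shallow open red plastic tool tray with a grey liner, fixed to the bench, 240 x 106 mm outside, 232 x 98 mm inside. Origin: underside, centre; x along its length, z up. Floor 3 mm thick, rim 13 mm above the bench
- tray_green: shallow open green plastic tool tray with a grey liner, fixed to the bench, 240 x 106 mm outside, 232 x 98 mm inside. Origin: underside, centre; x along its length, z up. Floor 3 mm thick, rim 13 mm above the bench
- tray_blue: shallow open blue plastic tool tray with a grey liner, fixed to the bench, 240 x 106 mm outside, 232 x 98 mm inside. Origin: underside, centre; x along its length, z up. Floor 3 mm thick, rim 13 mm above the bench
- chisel: bench chisel with wooden handle, 236 x 35 x 30 mm, its length along its y axis, lying loose among the screwdrivers; not a screwdriver, leave it. Origin: underside, centre
- tape_measure: yellow tape measure, 71 x 82 x 32 mm, loose behind the work; leave it. Origin: underside, centre
- wrench_17: steel combination wrench, 62 x 201 x 8 mm, length along its y axis, loose behind the work; leave it. Origin: underside, centre

How it is judged:
At the end, for the whole second after the job is handed in: Each screwdriver lies flat (within 0.1 rad of level) and at rest in the tray of its colour, its middle within 15 mm of the tray's centre both along and across, its length within 0.2 rad of the tray's length, either way round (x of driver_red in the frame of tray_red between -0.015 and 0.015 m and y of driver_red in the frame of tray_red between -0.015 and 0.015 m and angle between the x axis of driver_red and the x axis of tray_red, either way round below 0.2 rad and z of driver_red in the frame of tray_red below 0.035 m and angle between driver_red's own x axis and vertical between 1.471 and 1.671 rad and linear speed of each of driver_red, driver_green, driver_blue below 0.01 m/s and angular speed of each of driver_red, driver_green, driver_blue below 0.1 rad/s and x of driver_green in the frame of tray_green between -0.015 and 0.015 m and y of driver_green in the frame of tray_green between -0.015 and 0.015 m and angle between the x axis of driver_green and the x axis of tray_green, either way round below 0.2 rad and z of driver_green in the frame of tray_green below 0.035 m and angle between driver_green's own x axis and vertical between 1.471 and 1.671 rad and x of driver_blue in the frame of tray_blue between -0.015 and 0.015 m and y of driver_blue in the frame of tray_blue between -0.015 and 0.015 m and angle between the x axis of driver_blue and the x axis of tray_blue, either way round below 0.2 rad and z of driver_blue in the frame of tray_blue below 0.035 m and angle between driver_blue's own x axis and vertical between 1.471 and 1.671 rad); the robot touches nothing.
It fails at once if the chisel is pushed or moved by more than 15 mm (distance of chisel from where it was at the start of the episode above 0.015 m).
It fails at once if the tape measure is pushed or moved by more than 15 mm (distance of tape_measure from where it was at the start of the episode above 0.015 m).
It fails at once if the wrench is pushed or moved by more than 15 mm (distance of wrench_17 from where it was at the start of the episode above 0.015 m).
It also fails if it takes over 88 s, if anything falls off the work surface, if the arm or the gripper's body presses on something with over 40 N, if the wrist force passes 120 N, or if a joint passes its speed limit or range.

ROBOT

A 7-joint arm with a two-finger parallel gripper is mounted at the origin on a cart in front of the work surface, level with it; the furniture and walls round the work are solid. World frame = base frame: x ahead of the robot, y to its left, z up, the work surface at z = 0. Lengths are in m, angles in rad, forces in N, time in s.
With the tool pointing down it reaches from about 0.425 to 0.925 m from the base axis. Payload 6.8 kg.
Tool frame: the origin (TCP) lies midway between the tips of the shut fingers; the grasp point (between the pads) lies 19 mm behind it; z points along the fingers, x is the direction in which the jaws open and shut, and the axes are right-handed (so a half turn about z gives the same grasp; the last joint's range is limited). The gripper opens to 85 mm and grips with 20 to 120 N. Pads are 22 mm wide; open, the fingers measure 114 mm over their backs; the gripper's body (76 mm by 85 mm) begins 54 mm behind the grasp point. The pads swing forward as they close: fully open they stand 13 mm farther back than shut.
Start: joints at [-1.257, 0.477, 0.022, 1.555, -0.011, 1.109, -0.083], TCP at [0.276, 0.616, 0.231] pointing down, gripper open.
Joint ranges: [-2.96, 2.96], [-0.34, 2.1], [-1.41, 1.46], [0.24, 2.44], [-1.37, 4.51], [0.17, 1.92], [-2.96, 2.96]. Speed limits (rad/s): [2.39, 2.39, 3.14, 3.14, 3.14, 3.14, 3.14].

INTERFACE

Orientations are given as a unit quaternion [w, x, y, z].
In Python, from station import * gives the robot as it stands.
- The arm moves only by the shell command python3 -m handwheel 'ROWS' [FORCE]. ROWS is JSON, a list of rows, each an object of numbers: "grip": the finger opening in cm, from 0 to 8.54; "tx", "ty", "tz": the shift along the tool's x, y, z in cm; "yaw": the turn about the tool's z in degrees. In form: [{"grip": .., "tx": .., "ty": .., "tz": .., "yaw": ..}, ...]. A call has 1 to 5 rows; each row shifts and turns the commanded pose from where the row before left it, along the tool's axes as they then stand; what a row does not reach is not made up. A row lasts 1/10 s, in which the tool goes at most 50 mm and 8.59 degrees, less where a joint would pass 70% of its speed; a pose out of reach is approached as far as the arm can. A call is refused whole if a number of a shift passes 5 or a number of a turn 8.59, either way. A call with a gripper value outside its range is refused whole. The fingers move at their own pace and stop on an object; FORCE is the grip in N (left out, the last holds). Time passes only in rows, so rows that do not move let the fingers close. It gives the time, the measured TCP pose, the force and the opening at its end, in the units of the state.
- get_obs(): the state, without advancing time (a new reading comes with each control period).
- read_camera(name): name is "scene" or "side" or "wrist"; returns a dict with "image" (400x640x3 uint8, blue, green, red), "intrinsics" (3x3 intrinsics, pixels), "position" and "attitude" of the camera in the world; the wrist camera has in their place "hand_eye" (4x4, takes a point from camera to tool coordinates, whose origin is the TCP and whose axes are the tool frame's). Camera axes: x right, y down, z forward; pixel columns grow to the right and rows downward; lengths in m; the calibration is good to about 2 mm. The wrist camera is an equidistant fisheye: a pixel r from the principal point sees the ray r / f radians off the axis. A picture is of the moment at which its call begins: read the wrist's pose just before it. There is no depth.
- hand_in(): hands the job in, once; it reports no verdict.
The state is a dict: "t": time; "q": joint angles; "joint_vel": joint speeds; "joint_torque": joint torques, N m; "eef_pos": TCP position; "tool_rot": TCP orientation; "contact_force": force on the tool from outside, world axes, zero at the start; "torque": the same for the moment, N m; "gripper_width": opening from 0.0 (shut) to 1.0 (fully open).
Only numpy, scipy, OpenCV 4.12 (cv2) and the standard library are available. Lean on these libraries where they do the work, as an engineer would, in place of code of your own. Each camera call takes 0.05 s, during which the arm holds its last target. There are 200 camera calls.

## Working session

There is one attempt and no reset: what is moved stays moved. The work goes in short steps, Python scripts to look and compute and a shell command to move; the robot and the scene stay as the last step left them, time stands still between calls to the robot, and variables do not carry over. Pictures are saved under pics/ and viewed, about 12 in all and at most 16, crops included, and the job is handed in when it is done.

```bash
mkdir -p pics; ls; python3 - <<'E'
from station import *
import cv2
o=get_obs(); print({k:o[k] for k in ('t','eef_pos','tool_rot','gripper_width','contact_force')})
for n in ("scene","side"):
    c=read_camera(n); cv2.imwrite(f"pics/{n}0.png",c["image"]); print(n,c["intrinsics"],c["position"],c["attitude"])
c=read_camera("wrist");cv2.imwrite("pics/wrist0.png",c["image"]);print(c["intrinsics"],c["hand_eye"])
E
```

```text
pics
{'t': 0.0, 'eef_pos': array([0.27609794, 0.61526863, 0.2303067 ]), 'tool_rot': array([ 5.65491421e-04,  8.39446090e-01,  5.43442159e-01, -7.50097765e-04]), 'gripper_width': 0.9992996672645539, 'contact_force': array([-0.56146108, -0.93077327, -0.33760381])}
scene [[464.39021187   0.         323.56951529]
 [  0.         464.39021187 197.74323948]
 [  0.           0.           1.        ]] [ 0.02481619 -1.1429575   0.83804374] [-0.47121668  0.84940423 -0.20899481  0.1130861 ]
side [[441.37585463   0.         313.83711327]
 [  0.         441.37585463 198.87760605]
 [  0.           0.           1.        ]] [0.17657135 1.35108372 0.81554694] [ 0.07096841 -0.14271865  0.84648661 -0.50799142]
[[309.70691629   0.         320.28960312]
 [  0.         309.70691629 201.12575934]
 [  0.           0.           1.        ]] [[ 9.99999083e-01  7.11876924e-04  1.15178982e-03 -7.98601015e-05]
 [-9.87309351e-04  9.65482056e-01  2.60467705e-01 -6.58795582e-02]
 [-9.26611453e-04 -2.60468603e-01  9.65481874e-01 -1.42787186e-01]
 [ 0.00000000e+00  0.00000000e+00  0.00000000e+00  1.00000000e+00]]
```

View pics/scene0.png

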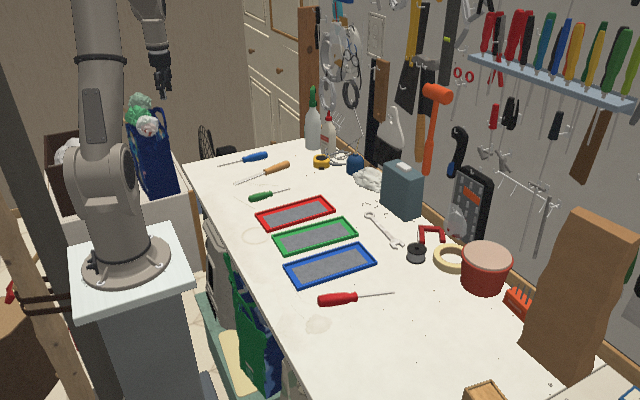

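View pics/side0.png

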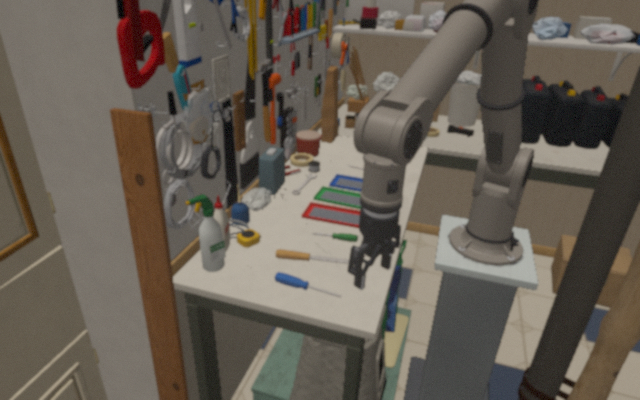

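Scene view: red driver around (340,298), green (270,195), blue (243,159), and the chisel (orange-brown, 265,172) between the blue and green ones. Trays are red (295,213), green (315,236) and blue (330,265).

```bash
cat > h.py <<'E'
import numpy as np, cv2
from station import *
from scipy.spatial.transform import Rotation as R
def q2R(q): return R.from_quat(q,scalar_first=True).as_matrix()
L=dict(red=.198,green=.157,blue=.200)
def grab(name):
    o=get_obs(); c=read_camera(name); K=c["intrinsics"]
    if name=="wrist":
        T=np.array(c["hand_eye"]); Rt=q2R(o["tool_rot"]); Rw=Rt@T[:3,:3]; p=o["eef_pos"]+Rt@T[:3,3]
    else: Rw=q2R(c["attitude"]); p=np.array(c["position"])
    def cast(uv,z):
        uv=np.atleast_2d(uv).astype(float); d=np.c_[(uv[:,0]-K[0,2])/K[0,0],(uv[:,1]-K[1,2])/K[1,1]]
        if name=="wrist":
            r=np.hypot(*d.T)[:,None]; d=np.c_[d/np.maximum(r,1e-9)*np.sin(r),np.cos(r)]
        else: d=np.c_[d,np.ones(len(d))]
        d=d@Rw.T; return p+d*((z-p[2])/d[:,2])[:,None]
    return c["image"],cast,p
def masks(img):
    h=cv2.cvtColor(img,cv2.COLOR_BGR2HSV); H,S,V=h[...,0],h[...,1],h[...,2]
    ok=(S>130)&(V>40)
    return dict(red=ok&((H<6)|(H>174)),green=ok&(H>45)&(H<80),blue=ok&(H>98)&(H<125))
def blobs(m,amin=40):
    n,l,s,c=cv2.connectedComponentsWithStats(m.astype(np.uint8))
    return [(s[i],c[i],l==i) for i in range(1,n) if s[i,4]>=amin]
def rect(P):
    (c,wh,a)=cv2.minAreaRect((P[:,:2]*1000).astype(np.float32)); 
    if wh[0]<wh[1]: wh=wh[::-1]; a+=90
    return np.array(c)/1000,np.round(wh,1),((a+90)%180)-90
def ends(m,cast,z=.015):
    P=cast(np.argwhere(m)[:,::-1],z)[:,:2]; c=P.mean(0); u=np.linalg.svd(P-c,full_matrices=False)[2][0]
    s=(P-c)@u; return c,u,s.min(),s.max()
E
python3 - <<'E'
from h import *
for n in ("scene","side"):
    img,cast,p=grab(n)
    for k,m in masks(img).items():
        for s,c,b in blobs(m):
            P=cast(np.argwhere(b)[:,::-1],.013)
            if P[:,0].min()<.2 or P[:,0].max()>1.1 or abs(P[:,1]).max()>1: continue
            r=rect(P); print(n,k,s,np.round(r[0],3),r[1],round(r[2],1))
E
```

```text
scene red [325 111   7  10  43] [0.984 0.663] [110.7  27.6] 61.7
scene red [255 195  81  38 780] [ 0.51  -0.007] [242.4 116.2] 0.6
scene red [419 226  26  18 236] [ 0.818 -0.303] [88.6 75.2] 58.5
scene red [ 461  248   53   49 1048] [ 0.836 -0.508] [186.  138.8] 44.4
scene red [318 292  40  15 424] [ 0.442 -0.407] [99.8 40.3] -19.1
scene green [272 217  86  41 795] [ 0.51  -0.146] [239.3 112. ] -2.7
scene blue [243 152  24  11 138] [0.532 0.422] [101.  53.] -2.8
scene blue [347 154  17  21 209] [0.848 0.189] [163.9  60. ] 58.4
scene blue [ 283  242   94   49 1109] [ 0.488 -0.282] [241.1 112.7] -1.8
scene blue [233 272  11  18  79] [ 0.247 -0.225] [69.4 18.3] 80.4
scene blue [241 292  12  10  62] [ 0.244 -0.298] [35.4 20.5] -88.3
scene blue [250 307  15  26  88] [ 0.238 -0.378] [88.3 15.2] -87.5
scene blue [619 386  21  14  43] [ 0.828 -0.91 ] [56.7 10.4] 3.9
side red [297 139  22  15 148] [ 0.834 -0.583] [177.7 107.1] -75.6
side red [215 198   7  10  44] [0.952 0.084] [72.2 21.7] -60.6
side red [303 203  58  24 278] [0.524 0.013] [206.1 107.3] 0.5
side blue [233 205   9  12  42] [0.86  0.111] [80.4 28.2] -57.9
side blue [277 274  30  13 164] [0.534 0.417] [92.2 27.6] -9.7
```

```bash
cat >> h.py <<'E'
def goto(xyz,head=None):
    "remaining shift in current tool axes (cm), and yaw (deg) to bring tool x to heading `head` (mod 180)"
    o=get_obs(); Rt=q2R(o["tool_rot"]); d=Rt.T@(np.array(xyz)-o["eef_pos"])*100
    h=np.degrees(np.arctan2(Rt[1,0],Rt[0,0])); y=None if head is None else round(((h-head+90)%180)-90,2)
    print("t",round(o["t"],2),"pos",np.round(o["eef_pos"],4),"head",round(h,1),"d",np.round(d,2),"yaw",y,"w",round(o["gripper_width"],3),"F",np.round(o["contact_force"],1),"tilt",np.round(Rt[:2,2],4))
E
python3 -c "
from h import *
goto([.48,.40,.30],86)"
```

```text
t 0.25 pos [0.2763 0.6156 0.2308] head 65.8 d [-11.33  27.42  -6.9 ] yaw -20.17 w 0.998 F [ 0.  -0.7 -0.1] tilt [-0.0003 -0.0008]
```

```bash
python3 -m handwheel '[{"tx":-1.5,"ty":3.6,"tz":-1.5},{"tx":-1.5,"ty":3.6,"tz":-1.5},{"tx":-1.5,"ty":3.6,"tz":-1.5},{"tx":-1.5,"ty":3.6,"tz":-1.5},{"tx":-1.5,"ty":3.6,"tz":-1}]'; python3 -m handwheel '[{"tx":-1.5,"ty":3.6},{"tx":-1.5,"ty":3.6},{"tx":-0.8,"ty":2},{"yaw":-6.7},{"yaw":-6.7}]'; python3 -m handwheel '[{"yaw":-6.7},{"grip":8.5}]'
python3 - <<'E'
from h import *
goto([.48,.40,.30],86)
img,cast,p=grab("wrist"); cv2.imwrite("pics/w1.png",img)
for k,m in masks(img).items():
    for s,c,b in blobs(m,100):
        P=cast(np.argwhere(b)[:,::-1],.015); r=rect(P); print(k,s,np.round(r[0],3),r[1],round(r[2],1))
E
```

```text
t 0.25 pos [0.2763 0.6156 0.2308] head 65.8 d [-11.33  27.42  -6.9 ] yaw -20.17 w 0.998 F [ 0.  -0.7 -0.1] tilt [-0.0003 -0.0008]
red [ 259    0   89   92 4157] [0.115 0.666] [125.7  63.8] -2.1
red [ 17 363  22  27 222] [ 0.441 -0.401] [100.   89.3] -0.6
green [ 544    0   57   53 1719] [0.213 1.079] [148.9  84.8] 84.0
green [ 56 266  32  22 197] [0.254 0.143] [114.3  15.7] -88.3
green [ 45 354  16  13 105] [ 0.395 -0.134] [100.3  24.6] -77.2
blue [ 416    0  199  107 8808] [0.227 0.961] [372.2 142.3] 81.6
blue [ 84 252  26  21 268] [0.251 0.237] [74.1 18.7] -88.4
blue [ 23 351  28  30 277] [ 0.412 -0.254] [130.8  92.9] -89.5invalid input
invalid input
invalid input
```

View pics/w1.png

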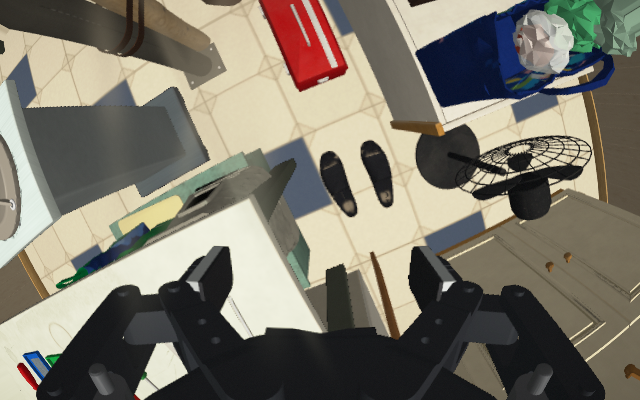

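The view shows only the floor and the fingers because no move ran: rows seem to need all five keys.

```bash
python3 -m handwheel '[{"grip":8.5,"tx":-1.5,"ty":3.6,"tz":-1.5,"yaw":0},{"grip":8.5,"tx":-1.5,"ty":3.6,"tz":-1.5,"yaw":0},{"grip":8.5,"tx":-1.5,"ty":3.6,"tz":-1.5,"yaw":0},{"grip":8.5,"tx":-1.5,"ty":3.6,"tz":-1.5,"yaw":0},{"grip":8.5,"tx":-1.5,"ty":3.6,"tz":-1,"yaw":0}]'; python3 -m handwheel '[{"grip":8.5,"tx":-1.5,"ty":3.6,"tz":0,"yaw":0},{"grip":8.5,"tx":-1.5,"ty":3.6,"tz":0,"yaw":0},{"grip":8.5,"tx":-0.8,"ty":2,"tz":0,"yaw":0},{"grip":8.5,"tx":0,"ty":0,"tz":0,"yaw":-6.7},{"grip":8.5,"tx":0,"ty":0,"tz":0,"yaw":-6.7}]'; python3 -m handwheel '[{"grip":8.5,"tx":0,"ty":0,"tz":0,"yaw":-6.7},{"grip":8.5,"tx":0,"ty":0,"tz":0,"yaw":0}]'
python3 - <<'E'
from h import *
goto([.48,.40,.30],86)
img,cast,p=grab("wrist"); cv2.imwrite("pics/w2.png",img)
for k,m in masks(img).items():
    for s,c,b in blobs(m,100):
        P=cast(np.argwhere(b)[:,::-1],.015); r=rect(P); print(k,s,np.round(r[0],3),r[1],round(r[2],1))
E
```

```text
t: 0.8
eef_pos: [0.411, 0.4727, 0.3026]
tool_rot: [-0.0, 0.839, 0.543, 0.001]
contact_force: [1.2, 0.7, -1.1]
gripper_width: 1.001
t: 1.3
eef_pos: [0.4791, 0.4003, 0.3013]
tool_rot: [0.0, 0.77, 0.639, -0.0]
contact_force: [-0.4, 1.0, 0.2]
gripper_width: 0.995
t: 1.5
eef_pos: [0.4783, 0.4012, 0.3013]
tool_rot: [-0.0, 0.731, 0.682, -0.0]
contact_force: [-0.7, 0.3, 0.6]
gripper_width: 0.992
t 1.5 pos [0.4783 0.4012 0.3013] head 86.0 d [-0.11  0.18  0.13] yaw -0.02 w 0.992 F [-0.7  0.3  0.6] tilt [-0.0002  0.0001]
red [ 363    0   56   42 1322] [0.272 0.517] [81.1 65. ] -88.1
red [  65  137   71  133 2650] [0.513 0.005] [237.6 112.9] 0.6
red [  0 298  23  49 420] [ 0.848 -0.602] [324.4 104.5] -60.8
red [ 44 313  25  30 247] [ 0.822 -0.286] [89.3 85.6] 68.7
green [611   0  29  59 982] [0.196 1.101] [197.4 114.7] -62.1
green [139 136  23  53 671] [0.447 0.14 ] [82.9 27.9] 5.8
green [  28  150   56  119 1905] [ 0.514 -0.13 ] [237. 116.] -2.6
blue [ 500    2  140   79 2036] [0.258 0.89 ] [427.  151.7] -82.4
blue [   0  149   44  108 1346] [ 0.491 -0.265] [236.4 120.8] -1.6
blue [ 325  168   18   68 1087] [0.531 0.417] [100.3  24.9] -3.7
blue [  0 385  19  15 121] [ 1.33  -1.089] [524.   28.1] -61.4
```

View pics/w2.png

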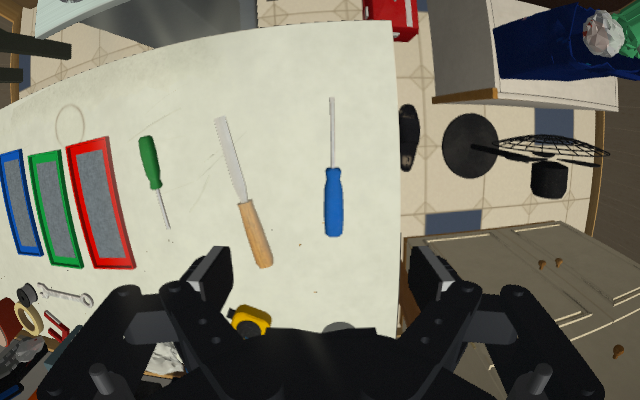

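Blue lies at pixels (333,97)–(333,236) with its tip towards the robot. The chisel is well clear of it at (245,190), and green is at (153,180) with its tip pointing away. I'll work out the blue grasp next.

```bash
cat >> h.py <<'E'
def handle(k,name="wrist",near=None,tipsign=None,z=.015):
    "handle mask -> grip point (35 mm behind origin) and origin; tip direction given by sign along world x"
    img,cast,p=grab(name)
    for s,c,b in blobs(masks(img)[k],100):
        P=cast([c],z)[0,:2]
        if np.hypot(*(P-near))<.05:
            c,u,a,e=ends(b,cast,z)
            if u[0]*tipsign<0: u,a,e=-u,-e,-a
            butt=c+a*u; o=butt+u*L[k]/2
            print(k,"len",round((e-a)*1000,1),"tip dir deg",round(np.degrees(np.arctan2(u[1],u[0])),1),"origin",np.round(o,4),"grip",np.round(o-.035*u,4)); return img,cast,o,u
E
python3 - <<'E'
from h import *
_,_,o,u=handle("blue",near=[.531,.417],tipsign=-1)
g=o-.035*u; goto([*g,.005],np.degrees(np.arctan2(u[1],u[0]))+90)
handle("green",near=[.447,.14],tipsign=1)
E
```

```text
blue len 100.6 tip dir deg 177.3 origin [0.4818 0.4188] grip [0.5168 0.4171]
t 1.6 pos [0.4783 0.4013 0.3012] head 85.7 d [ 1.87  3.73 29.62] yaw -1.52 w 0.995 F [-0.4  0.8 -0.4] tilt [-0.0001  0.    ]
green len 83.0 tip dir deg 6.4 origin [0.4841 0.1436] grip [0.4493 0.1397]
```

```bash
python3 -m handwheel '[{"grip":8.5,"tx":0.95,"ty":1.85,"tz":3.6,"yaw":-1.5},{"grip":7,"tx":0.9,"ty":1.85,"tz":4,"yaw":0},{"grip":7,"tx":0,"ty":0,"tz":4,"yaw":0},{"grip":7,"tx":0,"ty":0,"tz":4,"yaw":0},{"grip":7,"tx":0,"ty":0,"tz":3,"yaw":0}]' && python3 -m handwheel '[{"grip":7,"tx":0,"ty":0,"tz":0,"yaw":0},{"grip":7,"tx":0,"ty":0,"tz":0,"yaw":0}]' >/dev/null
python3 - <<'E'
from h import *
goto([.5168,.4171,.005],87.3)
img,c,o,u=handle("blue",near=[.531,.417],tipsign=-1)
cv2.imwrite("pics/w3.png",img)
E
```

```text
t: 2.15
eef_pos: [0.5154, 0.417, 0.1125]
tool_rot: [0.0, 0.724, 0.69, -0.001]
contact_force: [0.5, 0.4, -0.7]
gripper_width: 0.821
t 2.35 pos [0.5164 0.418  0.1158] head 87.4 d [-0.08  0.05 11.08] yaw 0.08 w 0.819 F [0.1 0.6 0.9] tilt [-0.     -0.0002]
blue len 103.3 tip dir deg 177.3 origin [0.4843 0.4187] grip [0.5193 0.417 ]
```

View pics/w3.png

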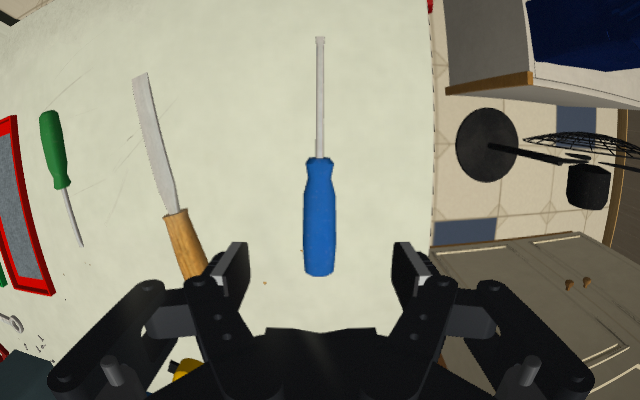

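The blue handle at (320,215) sits between the fingers, with its tip at (320,37). The chisel handle's near edge is at (207,262), so I'll check that clearance before descending.

```bash
python3 - <<'E'
from h import *
img,cast,p=grab("wrist")
print(cast([[207,262],[200,235],[208,280]],.02)[:,:2], cast([[320,37]],.015))
E
python3 -m handwheel '[{"grip":5.5,"tx":0,"ty":0.2,"tz":4,"yaw":0},{"grip":5.5,"tx":0,"ty":0,"tz":3,"yaw":0},{"grip":5.5,"tx":0,"ty":0,"tz":0,"yaw":0},{"grip":5.5,"tx":0,"ty":0,"tz":0,"yaw":0}]' && python3 -c "
from h import *
goto([.519,.417,.005],87.3)"
```

```text
[[0.56846282 0.31437827]
 [0.54217073 0.31243778]
 [0.58722941 0.31163438]] [[0.38488813 0.42465004 0.015     ]]
t: 2.85
eef_pos: [0.5191, 0.4184, 0.0472]
tool_rot: [0.0, 0.723, 0.691, 0.001]
contact_force: [-1.5, -0.3, -0.1]
gripper_width: 0.647
t 2.85 pos [0.5191 0.4184 0.0472] head 87.4 d [-0.15 -0.01  4.22] yaw 0.11 w 0.647 F [-1.5 -0.3 -0.1] tilt [0.0015 0.0014]
```

```bash
python3 -m handwheel '[{"grip":5.5,"tx":-0.1,"ty":0,"tz":2.2,"yaw":0},{"grip":5.5,"tx":0,"ty":0,"tz":1.5,"yaw":0},{"grip":5.5,"tx":0,"ty":0,"tz":0.4,"yaw":0},{"grip":2,"tx":0,"ty":0,"tz":0,"yaw":0},{"grip":2,"tx":0,"ty":0,"tz":0,"yaw":0}]' 60;  python3 -m handwheel '[{"grip":2,"tx":0,"ty":0,"tz":0,"yaw":0},{"grip":2,"tx":0,"ty":0,"tz":0,"yaw":0},{"grip":2,"tx":0,"ty":0,"tz":0,"yaw":0},{"grip":2,"tx":0,"ty":0,"tz":0,"yaw":0}]' 60; python3 -m handwheel '[{"grip":2,"tx":0,"ty":0,"tz":-2,"yaw":0},{"grip":2,"tx":0,"ty":0,"tz":-4,"yaw":0},{"grip":2,"tx":0,"ty":0,"tz":-4,"yaw":0},{"grip":2,"tx":0,"ty":0,"tz":-3,"yaw":0},{"grip":2,"tx":0,"ty":0,"tz":0,"yaw":0}]'
python3 - <<'E'
from h import *
goto([.50,-.27,.15],90)
img,cast,p=grab("wrist"); cv2.imwrite("pics/w4.png",img)
E
```

```text
t: 3.35
eef_pos: [0.5187, 0.4171, 0.0053]
tool_rot: [0.0, 0.723, 0.691, 0.001]
contact_force: [0.1, -3.7, 1.4]
gripper_width: 0.313
t: 3.75
eef_pos: [0.5189, 0.4172, 0.0056]
tool_rot: [-0.0, 0.723, 0.691, 0.001]
contact_force: [-1.5, -0.6, 6.7]
gripper_width: 0.287
t: 4.25
eef_pos: [0.5207, 0.4187, 0.1397]
tool_rot: [0.0, 0.723, 0.691, 0.004]
contact_force: [0.6, 0.1, -0.6]
gripper_width: 0.29
t 4.25 pos [0.5207 0.4187 0.1397] head 87.4 d [-68.88   1.05  -1.47] yaw -2.59 w 0.29 F [ 0.6  0.1 -0.6] tilt [0.0065 0.0062]
```

View pics/w4.png

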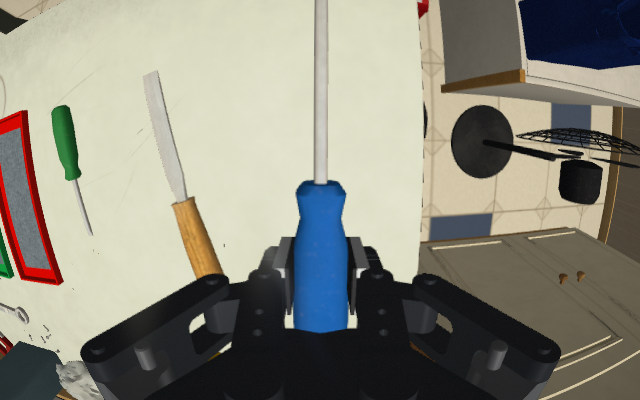

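Blue is held (opening 0.29, handle at (320,250)). Now carrying it across to the blue tray.

```bash
python3 -m handwheel '[{"grip":2,"tx":-2,"ty":0,"tz":-2.5,"yaw":-2.6},{"grip":2,"tx":-4.5,"ty":0,"tz":-2.5,"yaw":0},{"grip":2,"tx":-4.5,"ty":0,"tz":-2,"yaw":0},{"grip":2,"tx":-4.5,"ty":0,"tz":-1,"yaw":0},{"grip":2,"tx":-4.5,"ty":0,"tz":0,"yaw":0}]'; python3 -m handwheel '[{"grip":2,"tx":-4.5,"ty":0,"tz":0,"yaw":0},{"grip":2,"tx":-4.5,"ty":0,"tz":0,"yaw":0},{"grip":2,"tx":-4.5,"ty":0,"tz":0,"yaw":0},{"grip":2,"tx":-4.5,"ty":0,"tz":0,"yaw":0},{"grip":2,"tx":-4.5,"ty":0,"tz":0,"yaw":0}]';python3 -m handwheel '[{"grip":2,"tx":-4.5,"ty":0,"tz":0,"yaw":0},{"grip":2,"tx":-4.5,"ty":0,"tz":0,"yaw":0},{"grip":2,"tx":-4.5,"ty":0,"tz":0,"yaw":0},{"grip":2,"tx":-4.5,"ty":0,"tz":0,"yaw":0},{"grip":2,"tx":-3,"ty":0,"tz":0,"yaw":0}]'; python3 -m handwheel '[{"grip":2,"tx":0,"ty":0,"tz":0,"yaw":0},{"grip":2,"tx":0,"ty":0,"tz":0,"yaw":0},{"grip":2,"tx":0,"ty":0,"tz":0,"yaw":0}]'
python3 - <<'E'
from h import *
goto([.50,-.275,.2],90)
img,cast,p=grab("wrist"); cv2.imwrite("pics/w5.png",img)
for k,m in masks(img).items():
    for s,c,b in blobs(m,150):
        P=cast(np.argwhere(b)[:,::-1],.013); r=rect(P); print(k,s,np.round(r[0],3),r[1],round(r[2],1))
E
```

```text
t: 4.8
eef_pos: [0.5173, 0.2162, 0.2138]
tool_rot: [0.0, 0.707, 0.707, 0.0]
contact_force: [1.1, -0.6, -1.8]
gripper_width: 0.285
t: 5.3
eef_pos: [0.5162, -0.0089, 0.2121]
tool_rot: [-0.001, 0.707, 0.707, -0.001]
contact_force: [-0.1, -0.4, -1.2]
gripper_width: 0.288
t: 5.8
eef_pos: [0.5159, -0.2205, 0.2121]
tool_rot: [-0.001, 0.708, 0.706, -0.001]
contact_force: [0.2, 1.0, -0.9]
gripper_width: 0.287
t: 6.1
eef_pos: [0.5174, -0.2153, 0.2125]
tool_rot: [-0.001, 0.706, 0.708, -0.0]
contact_force: [-0.2, 0.6, -0.7]
gripper_width: 0.286
t 6.1 pos [ 0.5174 -0.2153  0.2125] head 90.1 d [-5.96 -1.75  1.25] yaw 0.14 w 0.286 F [-0.2  0.6 -0.7] tilt [-0.0018  0.0012]
red [516   0  33  11 187] [0.272 0.07 ] [60.9 15.2] -73.8
red [ 143   77   33   84 1775] [ 0.442 -0.411] [100.9  35.8] -16.2
red [ 441   78   87  189 6287] [ 0.513 -0.004] [239.1 110.5] 0.7
red [622 362  18  19 181] [1.107 0.783] [276.8  39.7] 57.9
green [ 339   68   98  204 6585] [ 0.514 -0.141] [240.  105.4] -2.5
green [562 107  17  59 803] [0.448 0.137] [83.6 36. ] 4.7
blue [  249    50   100   284 10589] [ 0.55  -0.228] [369.3  87.3] 7.7
blue [ 221   57   60  197 2605] [ 0.493 -0.296] [232.2  70.2] -1.3
```

View pics/w5.png

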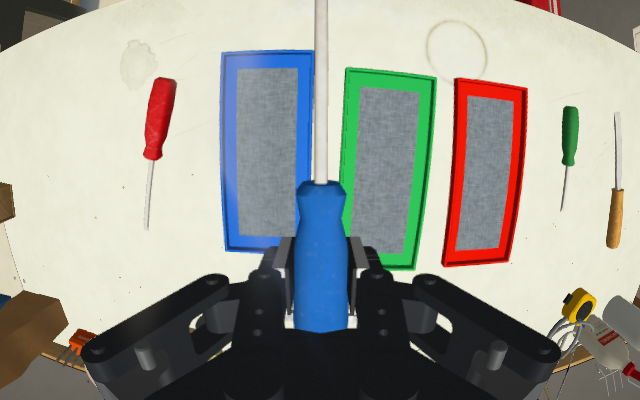

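Trays are clear here: blue at x 220–314, green 344–436, red 443–527. I'll compute the blue tray's centre from its left edge corners (220,51) and (226,250) and its near-right corner (314,50).

```bash
python3 - <<'E'
from h import *
img,cast,p=grab("wrist")
c=cast([[220,51],[225,250],[314,50]],.013)[:,:2]; print(c)
u=c[1]-c[0]; print(np.linalg.norm(u),np.degrees(np.arctan2(u[1],u[0])),np.linalg.norm(c[2]-c[0])); u/=np.linalg.norm(u)
print("centre",(c[0]+c[1])/2+.053*np.array([-u[1],u[0]]))
# held driver: butt and front end of handle relative to TCP, plane at grasp height
o=get_obs(); z=o["eef_pos"][2]+.012
print((cast([[322,331],[321,181]],z)-o["eef_pos"])[:,:2])
E
```

```text
[[ 0.36892658 -0.32843768]
 [ 0.60758021 -0.33322434]
 [ 0.37334242 -0.22207805]]
0.23870163496563873 -1.149024570458923 0.10645125374220835
centre [ 0.4893162  -0.27784167]
[[ 0.04023481  0.00122706]
 [-0.0396849   0.00031563]]
```

```bash
python3 -m handwheel '[{"grip":2,"tx":-3,"ty":0.35,"tz":3,"yaw":1.5},{"grip":2,"tx":-3.2,"ty":0.35,"tz":4,"yaw":0},{"grip":2,"tx":0,"ty":0,"tz":4,"yaw":0},{"grip":2,"tx":0,"ty":0,"tz":3,"yaw":0},{"grip":2,"tx":0,"ty":0,"tz":2,"yaw":0}]'>/dev/null; python3 -m handwheel '[{"grip":2,"tx":0,"ty":0,"tz":0,"yaw":0},{"grip":2,"tx":0,"ty":0,"tz":0,"yaw":0}]' >/dev/null
python3 - <<'E'
from h import *
goto([.5243,-.2785,.010],88.6)
img,cast,p=grab("wrist"); cv2.imwrite("pics/w6.png",img)
E
```

```text
t 6.9 pos [ 0.5242 -0.2776  0.0549] head 88.6 d [-0.09  0.01  4.49] yaw -0.0 w 0.285 F [ 0.8  0.5 -0.7] tilt [-0.0001  0.0003]
```

View pics/w6.png

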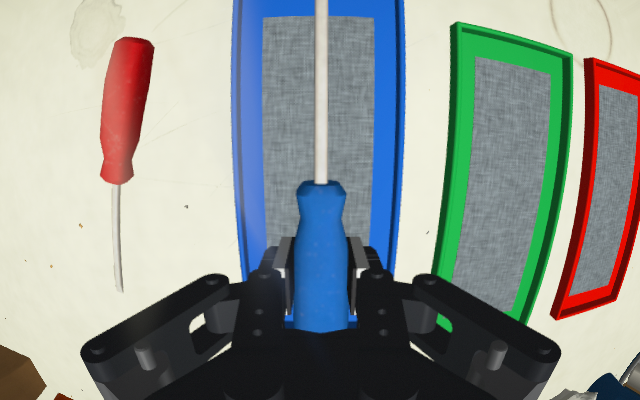

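Driver at column 320 over the tray (233–405, middle 319), so it's centred across. Lower, release, rise.

```bash
python3 -m handwheel '[{"grip":2,"tx":0,"ty":0,"tz":2.2,"yaw":0},{"grip":2,"tx":0,"ty":0,"tz":1.6,"yaw":0},{"grip":2,"tx":0,"ty":0,"tz":0.6,"yaw":0},{"grip":2,"tx":0,"ty":0,"tz":0,"yaw":0},{"grip":2,"tx":0,"ty":0,"tz":0,"yaw":0}]'; python3 -m handwheel '[{"grip":4.5,"tx":0,"ty":0,"tz":0,"yaw":0},{"grip":4.5,"tx":0,"ty":0,"tz":0,"yaw":0},{"grip":4.5,"tx":0,"ty":0,"tz":0,"yaw":0},{"grip":4.5,"tx":0,"ty":0,"tz":-1,"yaw":0},{"grip":4.5,"tx":0,"ty":0,"tz":-3,"yaw":0}]';python3 -m handwheel '[{"grip":6,"tx":0,"ty":0,"tz":-4,"yaw":0},{"grip":6,"tx":0,"ty":0,"tz":-5,"yaw":0},{"grip":6,"tx":0,"ty":0,"tz":-5,"yaw":0},{"grip":6,"tx":0,"ty":0,"tz":0,"yaw":0},{"grip":6,"tx":0,"ty":0,"tz":0,"yaw":0}]'
python3 - <<'E'
from h import *
img,cast,p=grab("wrist"); cv2.imwrite("pics/w7.png",img)
_,_,o,u=handle("red",near=[.442,-.409],tipsign=1)
goto([*(o-.035*u),.005],np.degrees(np.arctan2(u[1],u[0]))+90)
E
```

```text
t: 7.45
eef_pos: [0.5241, -0.2785, 0.0112]
tool_rot: [0.0, 0.716, 0.698, 0.0]
contact_force: [0.7, -0.7, -0.9]
gripper_width: 0.288
t: 7.95
eef_pos: [0.522, -0.2773, 0.0494]
tool_rot: [-0.002, 0.716, 0.698, -0.001]
contact_force: [0.2, -1.1, -0.6]
gripper_width: 0.53
t: 8.45
eef_pos: [0.5245, -0.2786, 0.1927]
tool_rot: [0.002, 0.716, 0.698, 0.001]
contact_force: [-0.4, 0.1, -0.8]
gripper_width: 0.702
red len 63.5 tip dir deg 1.3 origin [ 0.5262 -0.4206] grip [ 0.4912 -0.4214]
t 8.55 pos [ 0.523  -0.2778  0.1899] head 88.5 d [-14.45  -2.79  18.48] yaw -2.75 w 0.707 F [-0.3  0.  -1.1] tilt [-0.0015  0.0008]
```

View pics/w7.png

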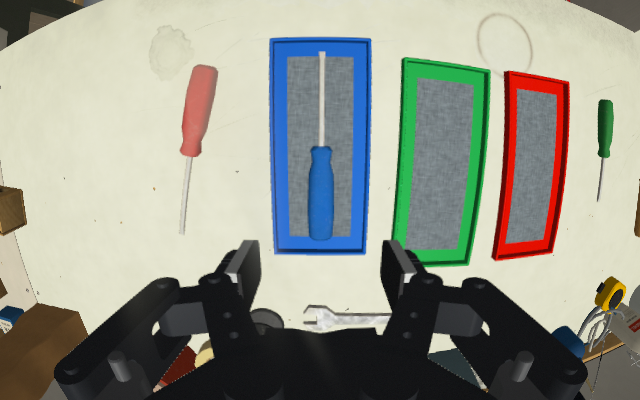

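Blue lies in its tray from tip (321,51) to butt (321,240), with tray ends at 38 and 254. The red mask was cut by glare, so I'll loosen it and go closer.

```bash
sed -i 's/(S>130)/(S>95)/' h.py; python3 -m handwheel '[{"grip":7,"tx":-4.4,"ty":-1.8,"tz":0,"yaw":2},{"grip":7,"tx":-4.4,"ty":-1.8,"tz":0,"yaw":6},{"grip":7,"tx":-4.4,"ty":-1.6,"tz":0,"yaw":6},{"grip":7,"tx":0,"ty":0,"tz":0,"yaw":0},{"grip":7,"tx":0,"ty":0,"tz":0,"yaw":0}]'
python3 - <<'E'
from h import *
img,cast,p=grab("wrist"); cv2.imwrite("pics/w8.png",img)
_,_,o,u=handle("red",near=[.442,-.409],tipsign=1)
goto([*(o-.035*u),.005],np.degrees(np.arctan2(u[1],u[0]))+90)
E
```

```text
t: 9.05
eef_pos: [0.4591, -0.4061, 0.1889]
tool_rot: [-0.001, 0.797, 0.604, -0.001]
contact_force: [0.7, 1.0, -0.8]
gripper_width: 0.819
red len 100.4 tip dir deg -15.5 origin [ 0.4897 -0.423 ] grip [ 0.4559 -0.4136]
t 9.15 pos [ 0.4613 -0.4038  0.1892] head 74.6 d [-1.12 -0.21 18.42] yaw 0.11 w 0.824 F [0.5 0.3 0.4] tilt [-0.0017  0.0021]
```

View pics/w8.png

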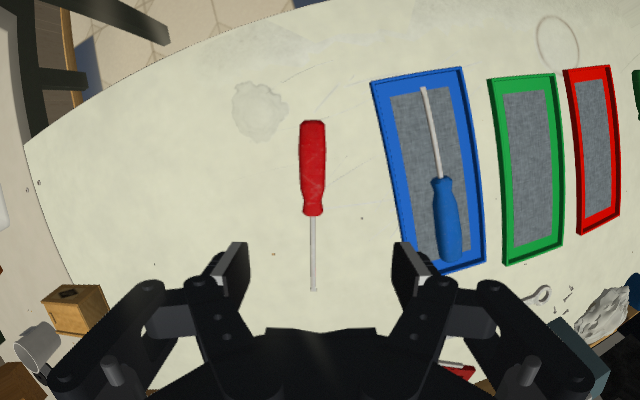

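Red's handle is at (312,168), butt (312,121), tip (314,291). The blue tray is clear of the right finger. Descending.

```bash
python3 - <<'E'
from h import *
img,cast,p=grab("wrist"); e=cast([[312,121],[314,291]],.015)[:,:2]; print(e,np.linalg.norm(e[1]-e[0]),e.mean(0))
E
python3 -m handwheel '[{"grip":6,"tx":-0.6,"ty":-0.1,"tz":3,"yaw":0},{"grip":5.5,"tx":-0.5,"ty":-0.1,"tz":4,"yaw":0},{"grip":5.5,"tx":0,"ty":0,"tz":4,"yaw":0},{"grip":5.5,"tx":0,"ty":0,"tz":3,"yaw":0},{"grip":5.5,"tx":0,"ty":0,"tz":0,"yaw":0}]'>/dev/null; python3 -m handwheel '[{"grip":5.5,"tx":0,"ty":0,"tz":0,"yaw":0}]' >/dev/null
python3 - <<'E'
from h import *
_,_,o,u=handle("red",near=[.442,-.409],tipsign=1)
goto([*(o-.035*u),.005],np.degrees(np.arctan2(u[1],u[0]))+90)
E
```

```text
[[ 0.39674833 -0.39428026]
 [ 0.58443155 -0.44464835]] 0.19432431142725176 [ 0.49058994 -0.4194643 ]
red len 102.9 tip dir deg -15.7 origin [ 0.4885 -0.4229] grip [ 0.4548 -0.4135]
t 9.85 pos [ 0.4573 -0.4155  0.0519] head 74.6 d [ 0.13 -0.3   4.69] yaw 0.27 w 0.64 F [-0.5 -1.   0.9] tilt [ 0.0014 -0.0008]
```

```bash
python3 -m handwheel '[{"grip":5.5,"tx":0.1,"ty":-0.3,"tz":2.5,"yaw":0},{"grip":5.5,"tx":0,"ty":0,"tz":1.7,"yaw":0},{"grip":5.5,"tx":0,"ty":0,"tz":0.4,"yaw":0},{"grip":2,"tx":0,"ty":0,"tz":0,"yaw":0},{"grip":2,"tx":0,"ty":0,"tz":0,"yaw":0}]' 60;  python3 -m handwheel '[{"grip":2,"tx":0,"ty":0,"tz":0,"yaw":0},{"grip":2,"tx":0,"ty":0,"tz":0,"yaw":0},{"grip":2,"tx":0,"ty":0,"tz":0,"yaw":0},{"grip":2,"tx":0,"ty":0,"tz":0,"yaw":0}]' 60; python3 -m handwheel '[{"grip":2,"tx":0,"ty":0,"tz":-2,"yaw":0},{"grip":2,"tx":0,"ty":0,"tz":-4,"yaw":0},{"grip":2,"tx":0,"ty":0,"tz":-5,"yaw":-5},{"grip":2,"tx":0,"ty":0,"tz":-5,"yaw":-6},{"grip":2,"tx":0,"ty":0,"tz":-3,"yaw":-5}]'
python3 -c "
from h import *
goto([.478,-.003,.2],90.7)"
```

```text
t: 10.35
eef_pos: [0.4541, -0.4143, 0.0055]
tool_rot: [0.001, 0.796, 0.606, 0.0]
contact_force: [0.5, 2.8, 1.3]
gripper_width: 0.312
t: 10.75
eef_pos: [0.4541, -0.4144, 0.0058]
tool_rot: [0.001, 0.796, 0.605, 0.0]
contact_force: [-0.3, 1.3, 7.0]
gripper_width: 0.286
t: 11.25
eef_pos: [0.4543, -0.4148, 0.1989]
tool_rot: [0.002, 0.703, 0.712, 0.0]
contact_force: [-0.2, -0.6, -2.0]
gripper_width: 0.285
t 11.25 pos [ 0.4543 -0.4148  0.1989] head 90.7 d [41.15  2.9  -0.23] yaw 0.04 w 0.285 F [-0.2 -0.6 -2. ] tilt [ 0.0038 -0.0031]
```

```bash
python3 -m handwheel '[{"grip":2,"tx":4.2,"ty":1.5,"tz":0,"yaw":0},{"grip":2,"tx":4.4,"ty":1.4,"tz":0,"yaw":0},{"grip":2,"tx":4.4,"ty":0,"tz":0,"yaw":0},{"grip":2,"tx":4.4,"ty":0,"tz":0,"yaw":0},{"grip":2,"tx":4.4,"ty":0,"tz":0,"yaw":0}]'; python3 -m handwheel '[{"grip":2,"tx":4.4,"ty":0,"tz":0,"yaw":0},{"grip":2,"tx":4.4,"ty":0,"tz":0,"yaw":0},{"grip":2,"tx":4.4,"ty":0,"tz":0,"yaw":0},{"grip":2,"tx":4.4,"ty":0,"tz":0,"yaw":0},{"grip":2,"tx":1.8,"ty":0,"tz":0,"yaw":0}]'; python3 -m handwheel '[{"grip":2,"tx":0,"ty":0,"tz":0,"yaw":0},{"grip":2,"tx":0,"ty":0,"tz":0,"yaw":0}]'
python3 - <<'E'
from h import *
goto([.478,-.003,.010],90.7)
img,cast,p=grab("wrist"); cv2.imwrite("pics/w9.png",img)
handle("green",near=[.448,.138],tipsign=1)
E
```

```text
t: 11.75
eef_pos: [0.4801, -0.1937, 0.1947]
tool_rot: [0.0, 0.704, 0.71, 0.0]
contact_force: [1.0, 0.4, -1.2]
gripper_width: 0.28
t: 12.25
eef_pos: [0.4783, 0.0032, 0.1948]
tool_rot: [-0.0, 0.702, 0.712, 0.001]
contact_force: [0.8, -0.8, -1.1]
gripper_width: 0.289
t: 12.45
eef_pos: [0.4786, -0.0019, 0.1947]
tool_rot: [0.0, 0.704, 0.711, -0.0]
contact_force: [0.7, -0.2, -0.2]
gripper_width: 0.287
t 12.45 pos [ 0.4786 -0.0019  0.1947] head 90.6 d [-0.1  -0.06 18.47] yaw -0.15 w 0.287 F [ 0.7 -0.2 -0.2] tilt [ 0.     -0.0004]
green len 83.4 tip dir deg 3.8 origin [0.4843 0.1386] grip [0.4494 0.1363]
```

View pics/w9.png

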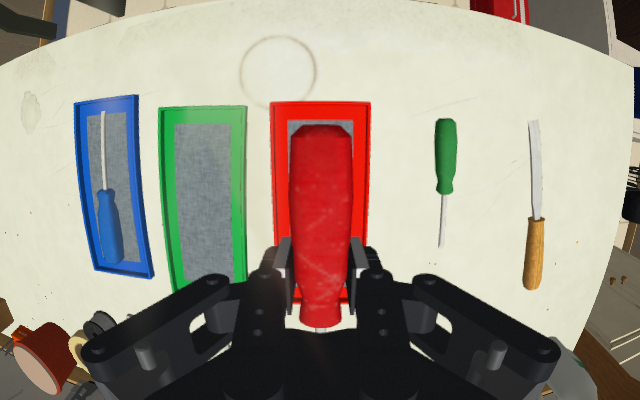

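Red is held over its tray: tray columns 270–371, driver at 320, tray near edge at row 102. I'll check that edge along x, then lower.

```bash
python3 - <<'E'
from h import *
img,cast,p=grab("wrist"); print(cast([[270,102],[371,102]],.013)[:,:2])
E
python3 -m handwheel '[{"grip":2,"tx":-0.1,"ty":0,"tz":3,"yaw":0},{"grip":2,"tx":0,"ty":0,"tz":4,"yaw":0},{"grip":2,"tx":0,"ty":0,"tz":4,"yaw":0},{"grip":2,"tx":0,"ty":0,"tz":3,"yaw":0},{"grip":2,"tx":0,"ty":0,"tz":2,"yaw":0}]' >/dev/null; python3 -m handwheel '[{"grip":2,"tx":0,"ty":0,"tz":0,"yaw":0},{"grip":2,"tx":0,"ty":0,"tz":0,"yaw":0}]' >/dev/null; python3 -c "
from h import *
goto([.478,-.003,.010],90.7)"
```

```text
[[ 0.39394867 -0.05580698]
 [ 0.39308895  0.0492614 ]]
t 13.3 pos [ 0.4789 -0.0035  0.0349] head 90.4 d [ 0.05 -0.09  2.49] yaw -0.26 w 0.283 F [ 0.  -0.6 -0.7] tilt [-0.0003 -0.0004]
```

```bash
python3 -m handwheel '[{"grip":2,"tx":0,"ty":0,"tz":1.4,"yaw":0},{"grip":2,"tx":0,"ty":0,"tz":0.8,"yaw":0},{"grip":2,"tx":0,"ty":0,"tz":0.2,"yaw":0},{"grip":2,"tx":0,"ty":0,"tz":0,"yaw":0},{"grip":2,"tx":0,"ty":0,"tz":0,"yaw":0}]'; python3 -m handwheel '[{"grip":4.5,"tx":0,"ty":0,"tz":0,"yaw":0},{"grip":4.5,"tx":0,"ty":0,"tz":0,"yaw":0},{"grip":4.5,"tx":0,"ty":0,"tz":0,"yaw":0},{"grip":4.5,"tx":0,"ty":0,"tz":-1,"yaw":0},{"grip":4.5,"tx":0,"ty":0,"tz":-3,"yaw":0}]';python3 -m handwheel '[{"grip":6,"tx":0,"ty":0,"tz":-4,"yaw":0},{"grip":6,"tx":0,"ty":0,"tz":-5,"yaw":0},{"grip":6,"tx":4,"ty":-1,"tz":-3,"yaw":0},{"grip":6,"tx":4.5,"ty":-1,"tz":0,"yaw":-2},{"grip":6,"tx":4.5,"ty":-1,"tz":0,"yaw":-2}]'; python3 -m handwheel '[{"grip":6,"tx":0,"ty":0,"tz":0,"yaw":0},{"grip":6,"tx":0,"ty":0,"tz":0,"yaw":0}]'
python3 - <<'E'
from h import *
img,cast,p=grab("wrist"); cv2.imwrite("pics/w10.png",img)
_,_,o,u=handle("green",near=[.448,.138],tipsign=1)
goto([*(o-.035*u),.005],np.degrees(np.arctan2(u[1],u[0]))+90)
E
```

```text
t: 13.8
eef_pos: [0.4791, -0.0025, 0.0112]
tool_rot: [0.0, 0.704, 0.71, 0.0]
contact_force: [-0.3, -0.1, -0.6]
gripper_width: 0.285
t: 14.3
eef_pos: [0.4769, -0.0026, 0.0498]
tool_rot: [-0.001, 0.704, 0.71, -0.002]
contact_force: [0.3, -0.5, -0.7]
gripper_width: 0.531
t: 14.8
eef_pos: [0.4467, 0.1275, 0.1724]
tool_rot: [0.001, 0.679, 0.734, 0.002]
contact_force: [0.1, 0.1, -0.6]
gripper_width: 0.705
t: 15.0
eef_pos: [0.4458, 0.127, 0.1707]
tool_rot: [0.0, 0.678, 0.735, 0.0]
contact_force: [1.1, -0.8, 0.4]
gripper_width: 0.701
green len 84.6 tip dir deg 4.6 origin [0.4833 0.1401] grip [0.4484 0.1372]
t 15.1 pos [0.4463 0.1249 0.1703] head 94.4 d [ 1.22  0.31 16.53] yaw -0.2 w 0.704 F [ 0.3  0.1 -1.2] tilt [ 0.0001 -0.0004]
```

View pics/w10.png

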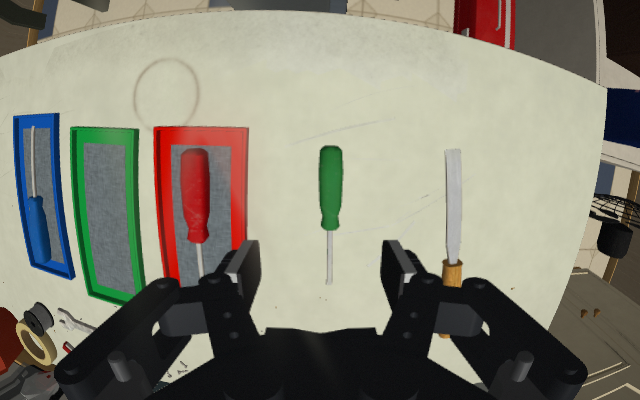

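Red is in its tray (195,195). Green's handle is at (330,188), tip (330,284), and the chisel is clear on the right. Descending on green.

```bash
python3 -m handwheel '[{"grip":6,"tx":0.7,"ty":0.2,"tz":3,"yaw":0},{"grip":5.5,"tx":0.5,"ty":0.1,"tz":4,"yaw":0},{"grip":5.5,"tx":0,"ty":0,"tz":4,"yaw":0},{"grip":5.5,"tx":0,"ty":0,"tz":1.5,"yaw":0},{"grip":5.5,"tx":0,"ty":0,"tz":0,"yaw":0}]'>/dev/null; python3 -m handwheel '[{"grip":5.5,"tx":0,"ty":0,"tz":0,"yaw":0}]' >/dev/null
python3 - <<'E'
from h import *
_,_,o,u=handle("green",near=[.448,.138],tipsign=1)
goto([*(o-.035*u),.005],np.degrees(np.arctan2(u[1],u[0]))+90)
E
```

```text
green len 86.8 tip dir deg 4.5 origin [0.4823 0.1399] grip [0.4475 0.1372]
t 15.75 pos [0.4492 0.1376 0.0459] head 94.4 d [-0.03 -0.18  4.09] yaw -0.07 w 0.645 F [-0.5  0.8  0. ] tilt [0.0013 0.0002]
```

```bash
python3 -m handwheel '[{"grip":5.5,"tx":0,"ty":-0.2,"tz":2.2,"yaw":0},{"grip":5.5,"tx":0,"ty":0,"tz":1.5,"yaw":0},{"grip":5.5,"tx":0,"ty":0,"tz":0.3,"yaw":0},{"grip":1.5,"tx":0,"ty":0,"tz":0,"yaw":0},{"grip":1.5,"tx":0,"ty":0,"tz":0,"yaw":0}]' 60;  python3 -m handwheel '[{"grip":1.5,"tx":0,"ty":0,"tz":0,"yaw":0},{"grip":1.5,"tx":0,"ty":0,"tz":0,"yaw":0},{"grip":1.5,"tx":0,"ty":0,"tz":0,"yaw":0},{"grip":1.5,"tx":0,"ty":0,"tz":0,"yaw":0}]' 60; python3 -m handwheel '[{"grip":1.5,"tx":0,"ty":0,"tz":-2,"yaw":0},{"grip":1.5,"tx":0,"ty":0,"tz":-4,"yaw":0},{"grip":1.5,"tx":0,"ty":0,"tz":-5,"yaw":3},{"grip":1.5,"tx":0,"ty":0,"tz":-5,"yaw":3.9},{"grip":1.5,"tx":0,"ty":0,"tz":-3,"yaw":0}]'
python3 -c "
from h import *
goto([.479,-.1395,.2],87.5)"
```

```text
t: 16.25
eef_pos: [0.4471, 0.1383, 0.0062]
tool_rot: [0.0, 0.679, 0.734, 0.001]
contact_force: [-0.4, 1.0, 0.7]
gripper_width: 0.31
t: 16.65
eef_pos: [0.4472, 0.1382, 0.0064]
tool_rot: [0.0, 0.679, 0.734, 0.001]
contact_force: [-0.2, -1.2, 7.1]
gripper_width: 0.243
t: 17.15
eef_pos: [0.4474, 0.1385, 0.1996]
tool_rot: [0.001, 0.722, 0.692, 0.003]
contact_force: [0.8, 1.6, -1.0]
gripper_width: 0.248
t 17.15 pos [0.4474 0.1385 0.1996] head 87.5 d [-27.63   4.37  -0.1 ] yaw 0.0 w 0.248 F [ 0.8  1.6 -1. ] tilt [0.0051 0.0027]
```

```bash
python3 -m handwheel '[{"grip":1.5,"tx":-3.5,"ty":2.2,"tz":0,"yaw":0},{"grip":1.5,"tx":-4.2,"ty":2.2,"tz":0,"yaw":0},{"grip":1.5,"tx":-4.4,"ty":0,"tz":0,"yaw":0},{"grip":1.5,"tx":-4.4,"ty":0,"tz":0,"yaw":0},{"grip":1.5,"tx":-4.4,"ty":0,"tz":0,"yaw":0}]'; python3 -m handwheel '[{"grip":1.5,"tx":-4.4,"ty":0,"tz":0,"yaw":0},{"grip":1.5,"tx":-2.3,"ty":0,"tz":0,"yaw":0},{"grip":1.5,"tx":0,"ty":0,"tz":0,"yaw":0},{"grip":1.5,"tx":0,"ty":0,"tz":0,"yaw":0}]'
python3 - <<'E'
from h import *
goto([.479,-.1395,.01],87.5)
img,cast,p=grab("wrist"); cv2.imwrite("pics/w11.png",img)
E
```

```text
t: 17.65
eef_pos: [0.4812, -0.0742, 0.1959]
tool_rot: [0.0, 0.722, 0.692, 0.001]
contact_force: [0.7, -0.3, -1.5]
gripper_width: 0.248
t: 18.05
eef_pos: [0.4786, -0.1394, 0.1955]
tool_rot: [0.0, 0.722, 0.692, 0.0]
contact_force: [0.4, 0.3, -1.1]
gripper_width: 0.248
t 18.05 pos [ 0.4786 -0.1394  0.1955] head 87.6 d [-1.000e-02  2.000e-02  1.855e+01] yaw 0.06 w 0.248 F [ 0.4  0.3 -1.1] tilt [0.0007 0.0005]
```

View pics/w11.png

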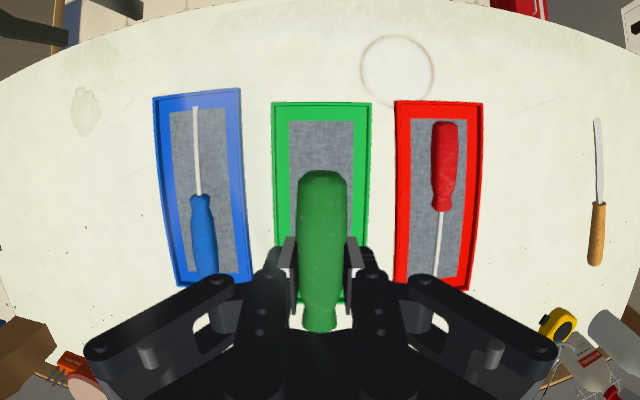

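Green is at column 321, its tray spans 271–372, so it's centred. Red and blue lie in their trays. Lower and release.

```bash
python3 -m handwheel '[{"grip":1.5,"tx":0,"ty":0,"tz":3,"yaw":0},{"grip":1.5,"tx":0,"ty":0,"tz":4,"yaw":0},{"grip":1.5,"tx":0,"ty":0,"tz":4,"yaw":0},{"grip":1.5,"tx":0,"ty":0,"tz":3,"yaw":0},{"grip":1.5,"tx":0,"ty":0,"tz":2,"yaw":0}]' >/dev/null; python3 -m handwheel '[{"grip":1.5,"tx":0,"ty":0,"tz":0,"yaw":0},{"grip":1.5,"tx":0,"ty":0,"tz":0,"yaw":0}]' >/dev/null; python3 -c "
from h import *
goto([.479,-.1395,.010],87.5)"
```

```text
t 18.8 pos [ 0.4791 -0.1384  0.0354] head 87.7 d [-0.12 -0.01  2.54] yaw 0.23 w 0.245 F [0.2 0.  0.6] tilt [-0.0001  0.0005]
```

```bash
python3 -m handwheel '[{"grip":1.5,"tx":-0.1,"ty":0,"tz":1.4,"yaw":0},{"grip":1.5,"tx":0,"ty":0,"tz":0.8,"yaw":0},{"grip":1.5,"tx":0,"ty":0,"tz":0.3,"yaw":0},{"grip":1.5,"tx":0,"ty":0,"tz":0,"yaw":0},{"grip":1.5,"tx":0,"ty":0,"tz":0,"yaw":0}]'; python3 -m handwheel '[{"grip":4.5,"tx":0,"ty":0,"tz":0,"yaw":0},{"grip":4.5,"tx":0,"ty":0,"tz":0,"yaw":0},{"grip":4.5,"tx":0,"ty":0,"tz":0,"yaw":0},{"grip":4.5,"tx":0,"ty":0,"tz":-1,"yaw":0},{"grip":4.5,"tx":0,"ty":0,"tz":-3,"yaw":0}]';python3 -m handwheel '[{"grip":8.5,"tx":0,"ty":0,"tz":-4,"yaw":0},{"grip":8.5,"tx":0,"ty":0,"tz":-5,"yaw":0},{"grip":8.5,"tx":0,"ty":0,"tz":-5,"yaw":0},{"grip":8.5,"tx":0,"ty":0.3,"tz":-4,"yaw":0},{"grip":8.5,"tx":0,"ty":0,"tz":-2,"yaw":0}]'; python3 -m handwheel '[{"grip":8.5,"tx":0,"ty":0,"tz":0,"yaw":0},{"grip":8.5,"tx":0,"ty":0,"tz":0,"yaw":0},{"grip":8.5,"tx":0,"ty":0,"tz":0,"yaw":0}]'
python3 - <<'E'
from h import *
img,cast,p=grab("wrist"); cv2.imwrite("pics/w12.png",img)
for k,m in masks(img).items():
    for s,c,b in blobs(m,150):
        P=cast(np.argwhere(b)[:,::-1],.013); r=rect(P)
        if abs(r[0][1]+.14)<.2 and .3<r[0][0]<.65: print(k,s,np.round(r[0],4),r[1],round(r[2],1))
handle("blue",near=[.54,-.278],tipsign=-1,z=.018);handle("green",near=[.475,-.14],tipsign=1,z=.018);handle("red",near=[.465,-.003],tipsign=1,z=.018)
E
```

```text
t: 19.3
eef_pos: [0.4788, -0.1406, 0.0102]
tool_rot: [0.0, 0.722, 0.692, 0.0]
contact_force: [-0.6, -0.2, -0.7]
gripper_width: 0.242
t: 19.8
eef_pos: [0.4769, -0.1401, 0.0492]
tool_rot: [-0.002, 0.722, 0.692, -0.001]
contact_force: [1.5, -0.1, -0.1]
gripper_width: 0.53
t: 20.3
eef_pos: [0.4832, -0.1411, 0.2549]
tool_rot: [0.002, 0.722, 0.692, 0.002]
contact_force: [0.4, 0.0, -0.4]
gripper_width: 0.995
t: 20.6
eef_pos: [0.4807, -0.1404, 0.249]
tool_rot: [-0.001, 0.722, 0.692, -0.001]
contact_force: [-0.1, 0.0, -0.6]
gripper_width: 0.999
red [ 385  102   80  177 5584] [ 0.5128 -0.0025] [239.3 107.6] 0.8
red [ 418  120   24   79 1624] [0.4673 0.0008] [102.1  31.8] 0.3
green [ 279  103   86  179 6762] [ 0.5131 -0.1402] [238.7 105. ] -2.7
green [ 311  138   19   69 1139] [ 0.48   -0.1403] [86.  22.3] -2.6
blue [ 173   91   89  179 5372] [ 0.4906 -0.2768] [238.2 107.2] -1.5
blue [ 206  183   25   67 1253] [ 0.5327 -0.28  ] [92.2 32.3] -3.3
blue len 91.0 tip dir deg 176.5 origin [ 0.4766 -0.2748] grip [ 0.5115 -0.2769]
green len 235.3 tip dir deg -2.5 origin [ 0.4727 -0.1383] grip [ 0.4377 -0.1368]
red len 239.3 tip dir deg -1.4 origin [ 0.4909 -0.0068] grip [ 0.4559 -0.006 ]
```

View pics/w12.png

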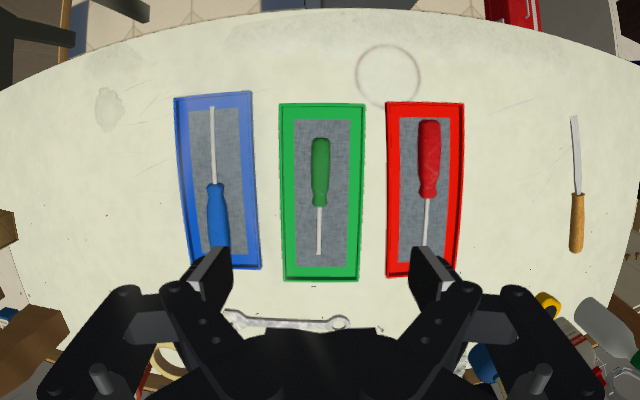

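```bash
python3 -c "
from station import *
print(hand_in())"
```

```text
the job is handed in; nothing more can be done
None
```

I put each screwdriver in the tray of its own colour and handed the job in at about 20.7 s on the robot's clock. Each was gripped across the handle near its balance point, then lowered and released in its tray.

In the last wrist-camera check, with the gripper open and raised clear to about 0.25 m, all three looked flat and centred:

| Driver | Offset along tray (estimate) | Offset across tray (estimate) | Angle to tray |
|---|---|---|---|
| Red | +2.5 mm | 3 mm | 0.5° |
| Green | +2.4 mm | under 2 mm | 0.1° |
| Blue | −2 mm | 3 mm | 2° |

- **Blue along its tray:** a fingertip hid the end of the blue handle in that picture, so its offset comes from the front of the handle. A full view right after placing it also showed it centred.
- **Discarded readings:** in the same check, my `handle` helper picked up the tray outline instead of the handle for green and red. Its blue reading (about 14 mm off) came from the hidden handle. I used the separate outlines for all three instead.
- **Other tools:** the robot came near the chisel but never touched it, and did not go near the tape measure or the wrench. I saw no sign that they had moved, but did not measure their positions.

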